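# Post the spent felt pens from a tray through the slot of the collection box

### The arm

A 6-joint arm with a two-finger parallel gripper is mounted at the origin on the work surface. World frame = base frame: x ahead of the robot, y to its left, z up, the work surface at z = 0. Lengths are in m, angles in rad, forces in N, time in s.
With the tool pointing down it reaches from about 0.275 to 0.75 m from the base axis. Payload 10.2 kg.
Tool frame: the origin (TCP) lies midway between the tips of the shut fingers; the grasp point (between the pads) lies 19 mm behind it (env.hold_point_z is the distance from the TCP to the grasp point, in m); z points along the fingers, y is the line along which they close (so a half turn about z gives the same grasp; the last joint's range is limited). The gripper opens to 85 mm and grips with 20 to 120 N. Pads are 22 mm wide; open, the fingers measure 114 mm over their backs; the gripper's body (76 mm by 85 mm) begins 54 mm behind the grasp point. The pads swing forward as they close: fully open they stand 13 mm farther back than shut.
Start: joints at [1.062, 0.313, 1.498, -0, 1.331, -0.223], TCP at [0.148, 0.504, 0.231] pointing down, gripper open.
Joint ranges: [-2.94, 2.94], [-0.97, 2.17], [0.19, 2.56], [-1.23, 4.37], [0.02, 3.11], [-2.88, 2.88]. Speed limits (rad/s): [2.39, 2.39, 3.01, 3.14, 3.14, 3.14].

### API

Orientations are given as a unit quaternion [x, y, z, w].
In Python, from bench import env, kinematics, monitor, eyes, job gives the robot as it stands. The module is installed in compiled form; this text tells all that it offers. Calls block until the motion is done:
- env.reach(position, orientation): joint-space move of the TCP to a pose.
- env.movel(position, velocity=0.15, frame=None, guard=None): straight line of the TCP; frame=None keeps the orientation; velocity is the mean speed in m/s. With guard (N) it stops when the force on the tool has changed by that much, and returns True; else False.
- env.set_joints(angles): joint-space move.
- env.release() and env.close_gripper(effort=None): open the fingers fully, or close them until they stop; effort is the grip in N (None keeps the last).
- env.hold(seconds).
- kinematics.ik(position, orientation): joint angles nearest the present ones, or None.
- monitor.sense(): the state.
- eyes.grab_frame(name): name is "side" or "top" or "wrist"; returns a dict with "frame" (384x512x3 uint8, red, green, blue), "mtx" (3x3 intrinsics, pixels), "view" (4x4, takes a point from world to camera coordinates). Camera axes: x right, y down, z forward; pixel columns grow to the right and rows downward; lengths in m; the calibration is good to about 2 mm. A picture is of the moment at which its call begins. There is no depth.
A pose or a line that the arm cannot do raises env.MotionError and nothing moves.
- job.hand_in(): hands the job in; it is judged then, once.
The state is a dict: "clock": time; "joints": joint angles; "qvel": joint speeds; "joint_efforts": joint torques, N m; "position": TCP position; "ee_rot": TCP orientation; "contact_force": force on the tool from outside, world axes, zero at the start; "ft_torque": the same for the moment, N m; "finger_gap": opening from 0.0 (shut) to 1.0 (fully open); "gripper_force": force on a finger pad.
Only numpy, scipy, OpenCV 4.12 (cv2) and the standard library are available. Lean on these libraries where they do the work, as an engineer would, in place of code of your own. Each camera call takes 0.05 s, during which the arm holds its last target. There are 200 camera calls.

### The job

Lift the small tray of spent felt pens by its wooden handle plate, turn it so that the pens lie along the slot in the lid of the collection box, and only then tip all three pens over the tray's ramped open side through the slot into the box, without the fingers touching the pens. Then stand the empty tray upright on the table again and let go; leave the other things on the table where they are.

Things in the scene. Friction and masses are not known exactly. Their poses are not given: they have to be found in the camera images.
- tray_handle (a point): Centre of the grip of the loose tray: a light-wood plate upright at the middle of the tray's back, 10 mm thick (x), 50 mm wide (y). This point is 65 mm above the tray's underside, 17 mm below the plate's top, 35 mm above the 30 mm back wall. Axes are the tray's: y along its length and the pens, z up, -x from handle to open side. 200 g, give or take a quarter.
- tray_lip (a point): Middle of the lip over which pens leave the grey tray: 71 mm to -x of tray_handle and 56 mm below it. Tray: 142 mm long (y), 76 mm deep (x), ends 28 mm high. The floor's last 20 mm before the lip ramp up at 14 degrees: level, the pens stay in; tipped lip-down past 30 to 40 degrees they roll out sideways over the lip; at 50 degrees all are out.
- slot (a point): Centre of the slot in the collection box's lid, on the lid's top face, 80 mm above the table. Slot 160 mm long (this point's y), 36 mm wide (x), z up. A board 6 mm thick stands 30 mm up from the lid along the slot's whole -x edge and stops pens that roll in from the +x side, where the lid is flat for 32 mm.
- pen_box: The collection box, fixed to the table: 190 mm (y) by 100 mm (x), 80 mm high, clear plastic sides, plywood floor and 5 mm plywood lid; empty at the start. Origin at the centre of its underside, straight below the slot's centre; same axes as slot.
- pen1: One of three equal felt pens, white with black cap, cylindrical, 12 mm in diameter, 120 mm long, 14 g; origin at its centre, y along its length. Starts lying along the tray inside it, 10 mm above the tray's underside.
- pen2: One of three equal felt pens, white with black cap, cylindrical, 12 mm in diameter, 120 mm long, 14 g; origin at its centre, y along its length. Starts lying along the tray inside it, 10 mm above the tray's underside.
- pen3: One of three equal felt pens, white with black cap, cylindrical, 12 mm in diameter, 120 mm long, 14 g; origin at its centre, y along its length. Starts lying along the tray inside it, 10 mm above the tray's underside.
- glue_bottle: Bystander: loose white plastic bottle, 60 mm in diameter, 150 mm high; origin at the centre of its underside.
- jar: Bystander: loose small glass jar with steel cap, 60 mm in diameter, 60 mm high; origin at the centre of its underside.
- basket: Bystander: loose blue plastic basket, 90 by 130 mm, 50 mm high; origin at the centre of its underside.
- brush: Bystander: loose paint brush lying flat, under 30 mm high; origin on its underside.
Mind the look-alikes: they are no part of the job. What is shaped like the pen2 but green or purple is not meant.

How it is judged:
On the way:
1. the tray, with all three pens still in it, is held above the box, its length within about 14 degrees of the slot's direction (horizontal distance between tray_handle and slot below 0.18 m and height (world z) of tray_handle above 0.125 m and angle between the y axis of tray_handle and the y axis of slot, either way round below 0.25 rad and distance between each of pen1, pen2, pen3 and tray_handle below 0.095 m and z of each of pen1, pen2, pen3 in the frame of tray_handle below -0.035 m), for 0.1 s.
At the end, for the whole second after the job is handed in: All three pens lie at rest inside the box: centres within its walls and at least 30 mm below the lid's top, each within 30 degrees of level; the tray stands upright on the table (handle point 58 to 72 mm high, within 6 degrees of level), released (x of pen1 in the frame of slot between -0.05 and 0.05 m and y of pen1 in the frame of slot between -0.095 and 0.095 m and z of pen1 in the frame of slot between -0.08 and -0.03 m and angle between pen1's own y axis and vertical between 1.05 and 2.09 rad and linear speed of each of pen1, pen2, pen3 below 0.05 m/s and x of pen2 in the frame of slot between -0.05 and 0.05 m and y of pen2 in the frame of slot between -0.095 and 0.095 m and z of pen2 in the frame of slot between -0.08 and -0.03 m and angle between pen2's own y axis and vertical between 1.05 and 2.09 rad and x of pen3 in the frame of slot between -0.05 and 0.05 m and y of pen3 in the frame of slot between -0.095 and 0.095 m and z of pen3 in the frame of slot between -0.08 and -0.03 m and angle between pen3's own y axis and vertical between 1.05 and 2.09 rad and height (world z) of tray_handle between 0.058 and 0.072 m and angle between tray_handle's own z axis and vertical below 0.1 rad); the robot touches nothing.
It fails at once if the fingers press a pen (over 1 N) (contact force between the fingers and pen1 above 1 N or contact force between the fingers and pen2 above 1 N or contact force between the fingers and pen3 above 1 N).
It fails at once if a bystander is moved more than 40 mm (distance of any of glue_bottle, jar, basket, brush from where it was at the start of the episode above 0.04 m).
It also fails if it takes over 67 s, if anything falls off the work surface, if the arm or the gripper's body presses on something with over 40 N, if the wrist force passes 120 N, or if a joint passes its speed limit or range.

## Working session

There is one attempt and no reset: what is moved stays moved. The work goes in short steps, each a Python script; the robot and the scene stay as the last script left them, time stands still between calls to the robot, and variables do not carry over. Pictures are saved under pics/ and viewed, at most 10 in all, crops included, and the job is handed in when it is done.

```bash
mkdir -p pics
cat > h.py <<'E'
import numpy as np, cv2
from bench import env, kinematics, monitor, eyes, job
def ray(f,u,v):
    V=f["view"];R,t=V[:3,:3],V[:3,3];d=R.T@np.linalg.solve(f["mtx"],[u,v,1.]);return -R.T@t,d
def onz(f,u,v,z):
    c,d=ray(f,u,v);return c+d*(z-c[2])/d[2]
def proj(f,p):
    q=f["mtx"]@(f["view"][:3,:3]@np.array(p)+f["view"][:3,3]);return q[:2]/q[2]
def save(f,n,k=1.5):
    cv2.imwrite("pics/"+n,cv2.resize(f["frame"][:,:,::-1],None,fx=k,fy=k,interpolation=cv2.INTER_CUBIC))
E
python3 - <<'E'
from h import *
import pickle
for n in("top","side"):
    f=eyes.grab_frame(n);save(f,n+"0.png");pickle.dump(f,open(n+"0.pkl","wb"))
    c=ray(f,256,192);print(n,c)
E
```

```text
top (array([0.36469561, 0.08850674, 1.35370233]), array([ 0.12871745, -0.00561851, -0.99195392]))
side (array([0.00406486, 0.92570989, 0.90544176]), array([ 0.4192986 , -0.64466084, -0.63927587]))
```

View pics/top0.png

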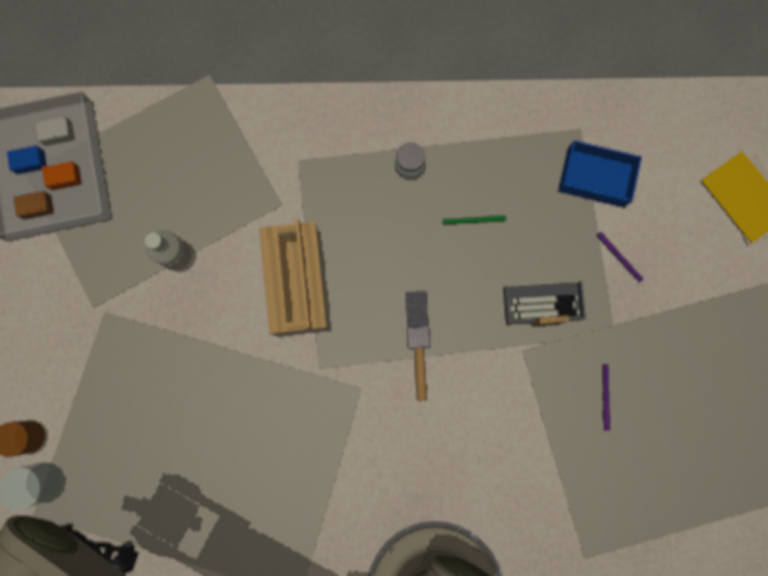

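View pics/side0.png

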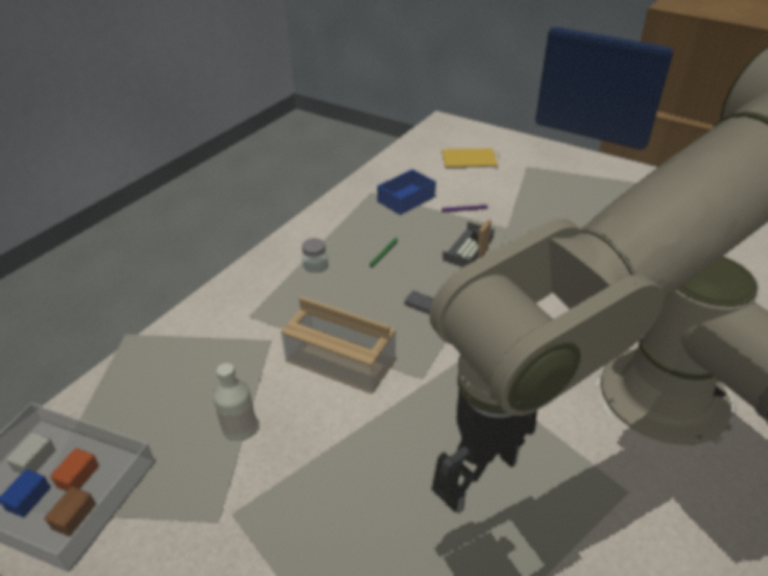

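Top view (1.5x px): the tray is at (543,303), with the handle at (549,320) on the robot's side and the lip facing away. The box is at (293,277), with its board on the right (-y) edge. The bottle is at (165,250). I'll measure the box and handle by colour mask.

Run:
```python
from h import *
import pickle
T=pickle.load(open("top0.pkl","rb"));S=pickle.load(open("side0.pkl","rb"))
def cr(f,x0,y0,w,h,s):return cv2.resize(f["frame"][y0:y0+h,x0:x0+w,::-1],(w*s,h*s),interpolation=cv2.INTER_CUBIC)
a=cr(T,165,140,60,90,6);b=cr(T,328,180,70,45,6)
im=np.zeros((540,790,3),np.uint8);im[:,:360]=a;im[:270,365:785]=b;c=cr(S,285,140,50,40,6);im[275:515,365:665]=c
cv2.imwrite("pics/crop.png",im)
for n,f,rois in(("T",T,[(165,140,60,90),(328,180,70,45)]),("S",S,[(180,190,100,60),(285,140,60,45)])):
  hsv=cv2.cvtColor(f["frame"],cv2.COLOR_RGB2HSV)
  for x,y,w,h in rois:
    m=((hsv[...,1]>95)&(hsv[...,0]<25)&(hsv[...,2]>60)).astype(np.uint8)[y:y+h,x:x+w]
    cs,_=cv2.findContours(m,cv2.RETR_EXTERNAL,cv2.CHAIN_APPROX_NONE)
    for k in cs:
      if cv2.contourArea(k)>8:
        r=cv2.minAreaRect(k);print(n,cv2.contourArea(k),np.round(cv2.boxPoints(r)+[x,y],1).tolist())
for p in[(262,228),(272,333)]:print(onz(T,p[0]/1.5,p[1]/1.5,.08))
print(onz(T,549/1.5,320/1.5,.08))
```

```text
T 2598.5 [[172.1, 149.5], [210.4, 145.7], [217.6, 218.4], [179.4, 222.3]]
T 78.5 [[354.5, 212.8], [377.9, 209.2], [378.6, 214.0], [355.2, 217.6]]
[0.64088647 0.29689439 0.08      ]
[0.45381767 0.2776067  0.08      ]
[ 0.46945467 -0.2057076   0.08      ]
```

View pics/crop.png

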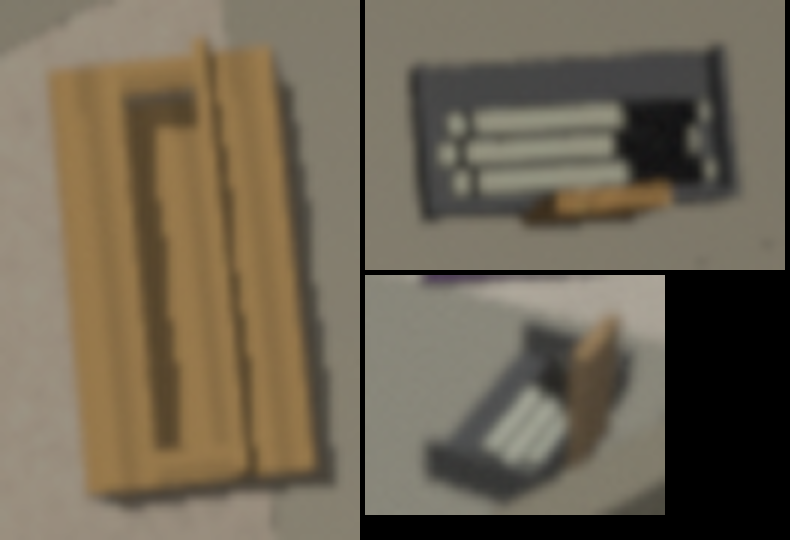

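Crop: box lid corners are at crop px (50,70), (272,47), (316,472) and (90,495). The handle's top face is the bright strip centred at (613,199), and the tray's front rim runs from (412,68) to (720,50). Next I'll hover over the handle and look with the wrist camera.

```bash
cat >> h.py <<'E'
from scipy.spatial.transform import Rotation as Ro
def toolR(yaw,tilt=0.,flip=1):
    """tray frame yaw (tray x axis heading), tilt lip-down about tray y. tool y along tray x, tool z down"""
    B=Ro.from_euler('z',yaw)*Ro.from_euler('y',-tilt)
    return B*Ro.from_matrix(np.array([[0,flip,0],[flip,0,0],[0,0,-1.]]).T)
E
python3 - <<'E'
from h import *
import pickle
T=pickle.load(open("top0.pkl","rb"))
L=[onz(T,x/6+165,y/6+140,.08) for x,y in[(50,70),(272,47),(316,472),(90,495)]]
c=np.mean(L,0);ax=(L[0]+L[3]-L[1]-L[2])/2;ay=(L[0]+L[1]-L[2]-L[3])/2
print("lid",c,np.linalg.norm(ax),np.linalg.norm(ay),"x heading",np.arctan2(ax[1],ax[0]),"y",np.arctan2(ay[1],ay[0]))
g=lambda x,y,z:onz(T,(x-365)/6+328,y/6+180,z)
h=g(613,199,.082);e=g(557,205,.082)-g(671,190,.082)
f=g(412,68,.028)-g(720,50,.028);r=g(430,215,0.03)-g(735,190,.03)
print("handle",h,[np.arctan2(v[1],v[0]) for v in(e,f,r)],np.linalg.norm(e),np.linalg.norm(f))
S=pickle.load(open("side0.pkl","rb"));print("side proj of handle top",proj(S,h),"crop top centre",((605-365)/6+285,(325-275)/6+140))
print("bottle",onz(T,165/1.5,250/1.5,.12))
yt=np.arctan2(f[1],f[0])+np.pi/2  # tray x heading
for fl in(1,-1):
  q=toolR(yt,0,fl);print(fl,kinematics.ik([h[0],h[1],.2],q.as_quat()))
  bx=np.arctan2(ax[1],ax[0])
  for t in(0,50):print(" box",t,kinematics.ik(c+[0,0.02,.09],toolR(bx,np.deg2rad(t),fl).as_quat()), kinematics.ik(c+[0,0.08,.12],toolR(bx,np.deg2rad(t),fl).as_quat()))
E
```

```text
lid [0.55159883 0.24143658 0.08      ] 0.09906594251657555 0.19045637796789613 x heading 1.6595926549537876 y 0.10085415362242968
handle [ 0.46959918 -0.21397087  0.082     ] [np.float64(1.6867271415766554), np.float64(1.6148810111861251), np.float64(1.6379386256157915)] 0.05028225499786596 0.1412969493452828
side proj of handle top [323.27197351 149.94480765] crop top centre (325.0, 148.33333333333334)
bottle [0.59611694 0.45665819 0.12      ]
1 [-6.54857736e-01  3.19803381e-01  1.57259924e+00 -4.44089210e-16
  1.24919003e+00  2.44265023e+00]
 box 0 [ 2.50903585e-01  5.49416997e-01  1.30940358e+00 -4.44089210e-16
  1.28277207e+00 -1.40868907e+00] [ 3.44437984e-01  5.89520728e-01  1.16461672e+00 -4.44089210e-16
  1.38745521e+00 -1.31515467e+00]
 box 50 [-0.08785666  0.57431916  1.52982624  0.8811516   1.35831865 -2.09202023] [ 0.01813136  0.55549949  1.47142577  0.90441769  1.3340152  -1.9703678 ]
-1 [-6.54857736e-01  3.19803381e-01  1.57259924e+00 -4.44089210e-16
  1.24919003e+00 -6.98942420e-01]
 box 0 [ 2.50903585e-01  5.49416997e-01  1.30940358e+00 -4.44089210e-16
  1.28277207e+00  1.73290358e+00] [ 3.44437984e-01  5.89520728e-01  1.16461672e+00 -4.44089210e-16
  1.38745521e+00  1.82643798e+00]
 box 50 [-0.08785666  0.57431916  1.52982624  0.8811516   1.35831865  1.04957243] [0.01813136 0.55549949 1.47142577 0.90441769 1.3340152  1.17122485]
```

Run:
```python
from h import *
import pickle
q=toolR(3.19,0,-1).as_quat()
env.reach([.4696,-.214,.26],q)
f=eyes.grab_frame("wrist");pickle.dump(f,open("w0.pkl","wb"));save(f,"w0.png")
print(monitor.sense()["clock"],env.hold_point_z,proj(f,[.4696,-.214,.082]))
```

```text
2.925 0.0187 [257.95578482 174.5083418 ]
```

View pics/w0.png

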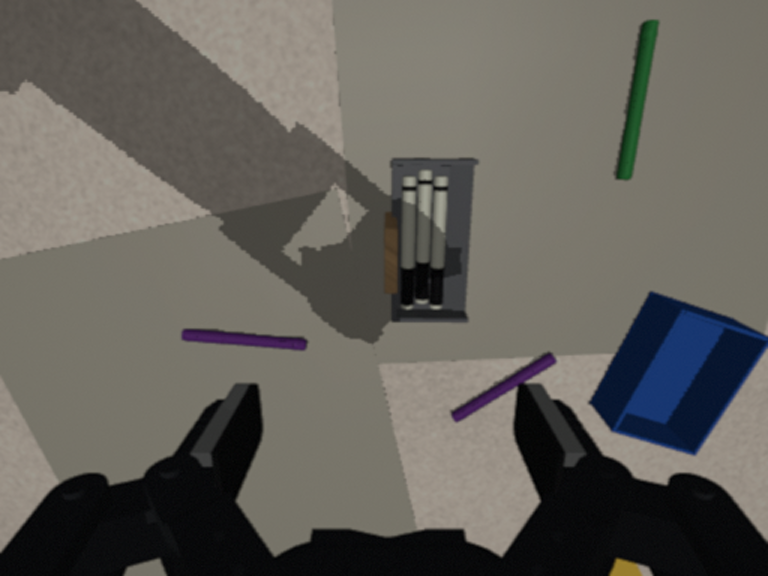

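The wrist view shows the handle plate at (391,253), within a few px of the prediction, with the pens in line with the tray. I'll refine from the mask, then grasp and lift.

Run:
```python
from h import *
import pickle
f=pickle.load(open("w0.pkl","rb"))
hsv=cv2.cvtColor(f["frame"],cv2.COLOR_RGB2HSV);m=((hsv[...,1]>85)&(hsv[...,0]<25)&(hsv[...,2]>45)).astype(np.uint8)
m[:130]=0;m[205:]=0;m[:,:240]=0;m[:,300:]=0
k=max(cv2.findContours(m,cv2.RETR_EXTERNAL,cv2.CHAIN_APPROX_NONE)[0],key=cv2.contourArea)
r=cv2.minAreaRect(k);bp=cv2.boxPoints(r);print(r)
P=[onz(f,*(p),.082) for p in bp];c=np.mean(P,0);print(c)
E_=sorted([P[1]-P[0],P[2]-P[1]],key=np.linalg.norm);print([np.linalg.norm(e) for e in E_])
e=E_[1];e=e if e[1]>0 else -e;yaw=np.arctan2(e[1],e[0])+np.pi/2;print("yaw",yaw)
# rim end corners for yaw
a,b=onz(f,391/1.5,159/1.5,.028),onz(f,391/1.5,321/1.5,.028);d=a-b;print("rim yaw",np.arctan2(abs(d[1]),d[0]*np.sign(d[1]))+np.pi/2)
```

```text
((259.9999694824219, 168.49998474121094), (52.99999237060547, 7.999999046325684), 90.0)
[ 0.47156022 -0.20790957  0.082     ]
[np.float64(0.008625684569651237), np.float64(0.06035534927110265)]
yaw 3.1998903077379297
rim yaw 3.196220057537312
```

Run:
```python
from h import *
q=toolR(3.197,0,-1).as_quat()
env.reach([.4712,-.212,.16],q)
print(env.movel([.4712,-.212,.0475],velocity=.08,guard=8), monitor.sense()["position"])
env.close_gripper(60); s=monitor.sense();print(s["finger_gap"],s["gripper_force"],s["contact_force"])
env.movel([.4712,-.212,.20],velocity=.06)
env.hold(.3);s=monitor.sense();print(s["contact_force"],s["finger_gap"],s["clock"],s["position"])
f=eyes.grab_frame("wrist");g=eyes.grab_frame("side")
im=np.hstack([f["frame"][60:260,150:400],cv2.resize(g["frame"][80:200,240:390],(250,200))])
cv2.imwrite("pics/w1.png",cv2.resize(im[:,:,::-1],None,fx=1.5,fy=1.5))
```

```text
False [ 0.47141188 -0.21214279  0.04791579]
0.11190011833572154 58.965758085250854 [ 1.48172518 -0.63528066  1.73824159]
[-0.75321212  0.0754024  -2.62656254] 0.1081788318154631 8.6333 [ 0.47121623 -0.21200475  0.19999476]
```

View pics/w1.png

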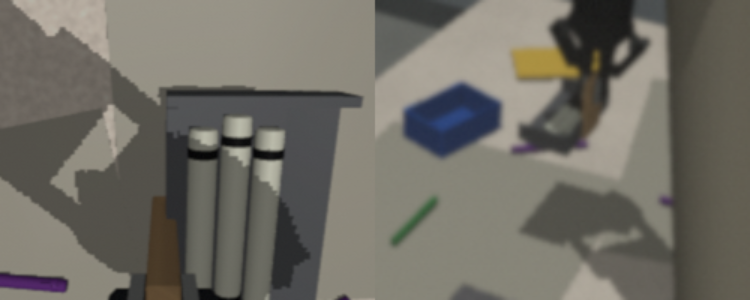

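Tray lifted with all three pens in it; the load is about 2.6 N. Now I'll turn it and carry it level to a point above the box.

```bash
cat >> h.py <<'E'
C=np.array([.5516,.2414,.08]);BX=1.6596
def pose(lx,lz,t,ly=0.,yaw=BX):
    """TCP pose with tray lip at slot-frame (lx,ly,lz), tilt t deg"""
    Z=Ro.from_euler('z',yaw);B=Z*Ro.from_euler('y',-np.deg2rad(t))
    return C+Z.apply([lx,ly,lz])+B.apply([.071,0,.056-.0171]),toolR(yaw,np.deg2rad(t),-1).as_quat()
E
python3 - <<'E'
from h import *
env.movel([.4712,-.212,.25],velocity=.1)
p,q=pose(.02,.06,0);print(p)
env.reach([p[0],p[1],.25],q);env.movel(p,velocity=.08)
p,q=pose(.015,.03,0);env.movel(p,velocity=.06,frame=q);env.hold(.5)
s=monitor.sense();print(s["clock"],s["position"],s["contact_force"])
T=eyes.grab_frame("top");S=eyes.grab_frame("side")
k=lambda f,x,y:cv2.resize(f["frame"][y:y+100,x:x+130,::-1],(390,300),interpolation=cv2.INTER_CUBIC)
cv2.imwrite("pics/hov.png",np.hstack([k(T,120,125),k(S,170,150)]))
E
```

```text
[0.54352948 0.33204142 0.1789    ]
13.7667 [0.54398759 0.32708519 0.14895063] [-0.1842124  -0.22162864 -2.90330935]
```

View pics/hov.png

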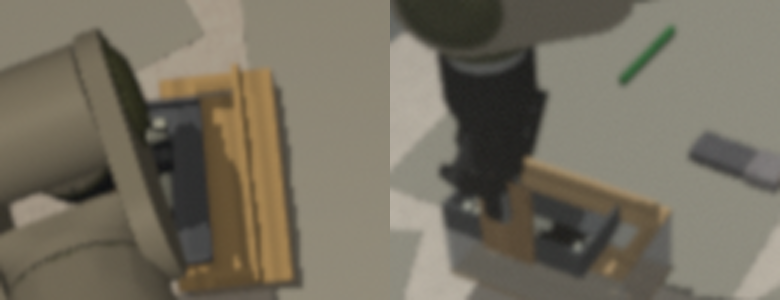

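The tray hovers level and parallel to the slot, with the pens in. The lip edge runs (200,100) to (212,262) in the top crop. I'll check it numerically, then tip if it's within 10 mm.

Run:
```python
from h import *
T=eyes.grab_frame("top")
P=[onz(T,x/3+120,y/3+125,.12) for x,y in[(200,100),(212,262)]]
Z=Ro.from_euler('z',BX).inv();L=[Z.apply(p-C) for p in P];print(np.round(L,4))
m=np.mean(L,0)
if abs(m[0]-.015)<.01 and abs(m[1])<.012:
    for lx,lz,t in[(.015,.024,10),(.014,.017,20)]+[(.013,.015,a) for a in(26,30,33,36,39,42,45,48,51,54)]:
        p,q=pose(lx,lz,t);env.movel(p,velocity=.05,frame=q)
    env.hold(.8);s=monitor.sense();print(s["clock"],s["contact_force"])
    T=eyes.grab_frame("top");S=eyes.grab_frame("side")
    k=lambda f,x,y:cv2.resize(f["frame"][y:y+100,x:x+130,::-1],(390,300),interpolation=cv2.INTER_CUBIC)
    cv2.imwrite("pics/tip.png",np.hstack([k(T,120,125),k(S,170,150)]))
```

```text
[[ 0.0121 -0.0648  0.04  ]
 [ 0.0135  0.0755  0.04  ]]
18.0167 [ 0.28160733  0.1358034  -0.85969844]
```

View pics/tip.png

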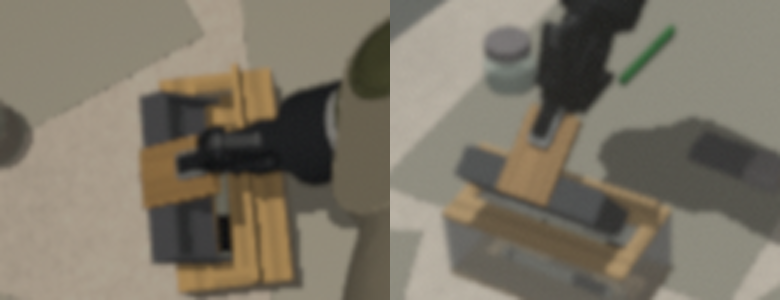

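There's a pen cap at (222,235) beside the lip, possibly still in the slot mouth. I'll raise the tray while it's tipped and look.

Run:
```python
from h import *
p,q=pose(.02,.05,54);env.movel(p,velocity=.06)
env.hold(.3);print(monitor.sense()["contact_force"])
p,q=pose(.05,.10,40);env.movel(p,velocity=.08,frame=q)
p,q=pose(.09,.10,0);env.reach(p+[0,0,.06],q)
env.hold(.3);s=monitor.sense();print(s["clock"],s["contact_force"])
T=eyes.grab_frame("top");S=eyes.grab_frame("side")
k=lambda f,x,y:cv2.resize(f["frame"][y:y+100,x:x+130,::-1],(390,300),interpolation=cv2.INTER_CUBIC)
cv2.imwrite("pics/up.png",np.hstack([k(T,120,125),k(S,170,150)]))
```

```text
[-0.62801532  0.96967737 -1.7691924 ]
21.1583 [ 0.87568718 -0.4983896  -1.4608387 ]
```

View pics/up.png

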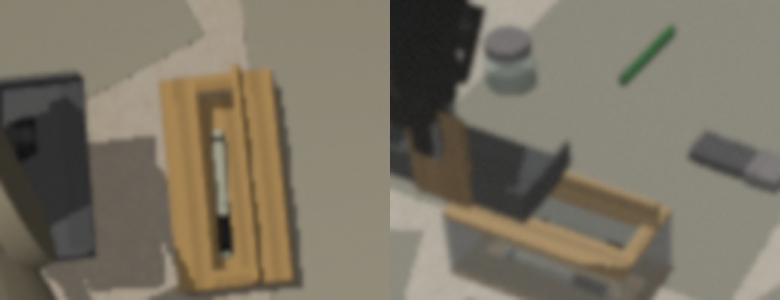

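The slot mouth is clear, the tray looks empty, and one pen is visible lying in the box. I'll return the tray to its original spot, let go, then inspect both.

Run:
```python
from h import *
q=toolR(3.197,0,-1).as_quat()
env.reach([.4712,-.212,.25],q);env.movel([.4712,-.212,.07],velocity=.12)
print(env.movel([.4712,-.212,.0470],velocity=.03,guard=4),monitor.sense()["position"])
env.release();env.hold(.3);env.movel([.4712,-.212,.2],velocity=.1)
a=eyes.grab_frame("wrist")
# look into the slot: camera ray over slot, camera offset from TCP
s=monitor.sense();cam=ray(a,256,192)[0]-s["position"];R=Ro.from_quat(s["ee_rot"]);loc=R.inv().apply(cam);print("cam local",loc,R.inv().apply(ray(a,256,192)[1]))
q2=toolR(BX,0,-1).as_quat();off=Ro.from_quat(q2).apply([loc[0],loc[1],0])
env.reach(np.array([C[0],C[1],.30])-off*.5,q2)
b=eyes.grab_frame("wrist");S=eyes.grab_frame("side")
print(proj(b,C),monitor.sense()["clock"])
cv2.imwrite("pics/chk.png",np.vstack([np.hstack([cv2.resize(x["frame"],(390,292)) for x in(a,b)]),cv2.resize(S["frame"][150:250,160:420],(780,300))])[:,:,::-1])
```

```text
True [ 0.47097735 -0.21178233  0.04761903]
cam local [ 0.08448073 -0.00016572 -0.14336113] [-0.31232714 -0.00684982  0.95010214]
[257.90283547 130.8947835 ] 30.8167
```

View pics/chk.png

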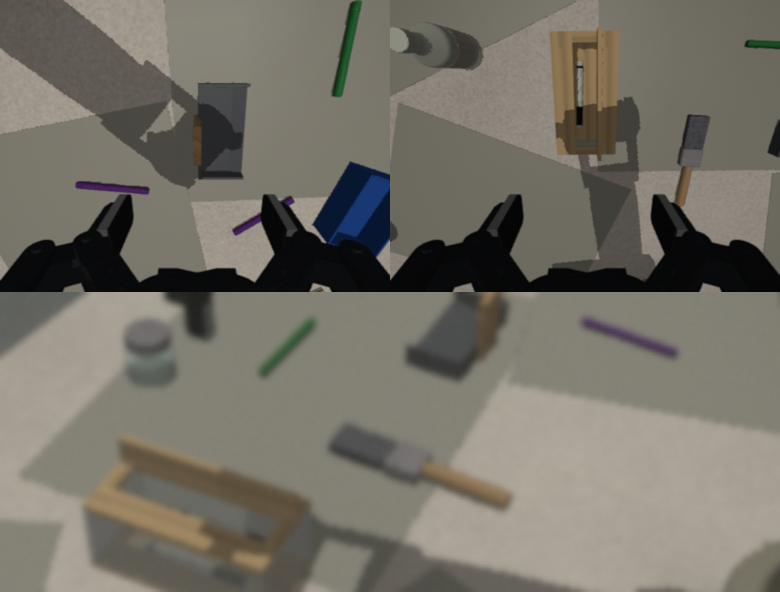

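The tray is upright and empty, and there are no pens on the table. I'll use my last view to confirm all three lie in the box.

Run:
```python
from h import *
b=eyes.grab_frame("wrist");S=eyes.grab_frame("side");u,v=proj(b,C).astype(int)
w=lambda f,x,y,W,H:cv2.convertScaleAbs(cv2.resize(f["frame"][y:y+H,x:x+W,::-1],(390,390*H//W),interpolation=cv2.INTER_CUBIC),alpha=1.8)
A=w(b,u-55,max(v-65,0),110,120);B=w(S,182,190,90,75);H=max(len(A),len(B))
P=lambda i:np.vstack([i,np.zeros((H-len(i),390,3),np.uint8)])
cv2.imwrite("pics/fin.png",np.hstack([P(A),P(B)]))
```

```text
(no output)
```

View pics/fin.png

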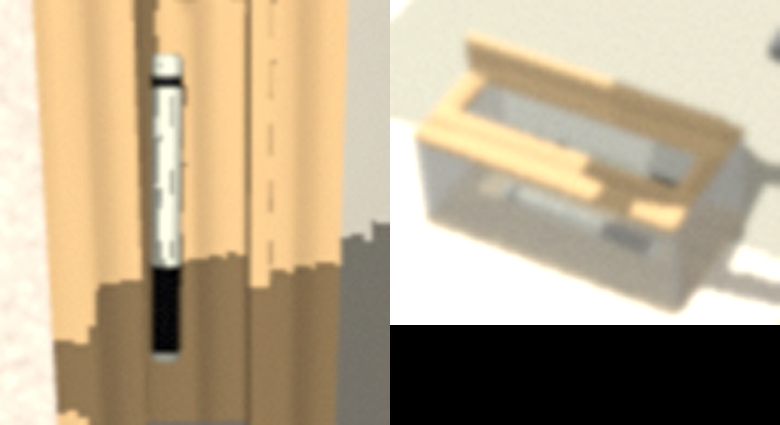

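One pen is visible lying flat under the slot. The side view shows one pen through the wall (cap at (625,235)) and a second cap at (660,170). The third pen isn't visible, but it isn't in the tray or on the table, so it should be under the lid.

```bash
python3 -c "
from h import *
print(monitor.sense()['clock'],job.hand_in())"
```

```text
the job is handed in; nothing more can be done
30.9167 None
```

I handed the job in at 30.9 s on the robot clock, but no verdict came back: the empty tray stands released at its original spot and no pens are left in it or on the table, though I could make out only two of the three inside the box and take the third to be hidden under the lid.

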